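Restart a tripped hotplate stirrer from zero speed

TASK

The hotplate stirrer has tripped. First turn its black speed dial anticlockwise all the way back onto the zero stop, so that the stir bar will not jump, and then press three keys one at a time, each fully down and let up again before the next: amber to clear the trip, blue to select stirring, green to start. Do not press the red heater key, and leave the beaker on the plate and the glassware beside the stirrer where they stand.

Things in the scene. Friction and masses are not known exactly. Their poses are not given: they have to be found in the camera images.
- stirrer: White hotplate stirrer, fixed, 250 deep x 240 wide x 95 high. Origin: centre of its underside; -x is its front (operator side), +y its left, z up. The front 105 mm is a grey fascia sloping 15 deg down to the front; behind it a white plate 142 x 172, top at z 95. On the fascia from the left: four round keys in a row (blue, red, amber, green, 38 apart), then the black dial, 60 from the green key.
- key_blue_top (a point): Centre of the flat top of the blue key (selects stirring; first from the left). Round cap 22 across, its top 11 above the fascia in a black collar 30 across and 3.5 high. z axis = fascia normal (outward, leaning 15 deg to the front), y = to the stirrer's left, x = up the slope.
- key_blue (a joint): blue key: 0 = up, 0.004 m = fully down along the fascia normal. Springs back; about 2 N to start it, 5 N at the bottom.
- key_red_top (a point): Centre of the flat top of the red key (heater; second from the left; not to be pressed). Round cap 22 across, its top 11 above the fascia in a black collar 30 across and 3.5 high. z axis = fascia normal (outward, leaning 15 deg to the front), y = to the stirrer's left, x = up the slope.
- key_red (a joint): red key: 0 = up, 0.004 m = fully down along the fascia normal. Springs back; about 2 N to start it, 5 N at the bottom.
- key_amber_top (a point): Centre of the flat top of the amber (orange) key (clears the trip; third from the left, a small lamp lit above it). Round cap 22 across, its top 11 above the fascia in a black collar 30 across and 3.5 high. z axis = fascia normal (outward, leaning 15 deg to the front), y = to the stirrer's left, x = up the slope.
- key_amber (a joint): amber (orange) key: 0 = up, 0.004 m = fully down along the fascia normal. Springs back; about 2 N to start it, 5 N at the bottom.
- key_green_top (a point): Centre of the flat top of the green key (starts; fourth from the left, nearest the dial). Round cap 22 across, its top 11 above the fascia in a black collar 30 across and 3.5 high. z axis = fascia normal (outward, leaning 15 deg to the front), y = to the stirrer's left, x = up the slope.
- key_green (a joint): green key: 0 = up, 0.004 m = fully down along the fascia normal. Springs back; about 2 N to start it, 5 N at the bottom.
- speed_dial_grip (a point): On the axis of the black fluted speed dial, 30 above the fascia, 6.5 below the knob's top. Knob: round, 36 across from 8 to 36 above the fascia, with a skirt 45 across below that; white pointer line. z axis = fascia normal = turning axis (outward); the frame turns with the dial.
- speed_dial (a joint): Speed dial angle in rad: 0 = on the zero stop (pointer at the heavy mark, lower left of the scale); grows clockwise seen from above, up to 4.71. Turn anticlockwise to go back to 0. Stiff (0.04 N m): it stays where it is left.
- beaker: Small glass beaker with orange solution, 54 across, 71 high, standing on the white plate. Origin: centre of its underside. To be left standing.
- flask: Empty conical flask, 61 across, 104 high (mm). Bystander. Origin: centre of its underside.
- small_beaker: Small empty glass beaker on the bench, 46 across, 56 high (mm). Bystander. Origin: centre of its underside.

How it is judged:
On the way, in this order (a step that is already met when the one before it is completed fails the run):
1. the speed dial is back on its zero stop (value of joint speed_dial below 0.06 rad), for 0.2 s.
2. the amber key is pressed fully down (value of joint key_amber above 0.003 m), for 0.04 s.
3. then the blue key is pressed fully down (value of joint key_blue above 0.003 m), for 0.04 s.
4. then the green key is pressed fully down (value of joint key_green above 0.003 m), for 0.04 s.
At the end, for the whole second after the job is handed in: The speed dial is within 0.06 rad of its zero stop, all four keys are up again (less than 1 mm down), and the beaker stands upright (within 0.1 rad) and at rest on the plate (value of joint speed_dial below 0.06 rad and value of joint each of key_amber, key_blue, key_green, key_red below 0.001 m and angle between beaker's own z axis and vertical below 0.1 rad and z of beaker in the frame of stirrer above 0.09 m and linear speed of beaker below 0.02 m/s); the robot touches nothing.
It fails at once if the red heater key is pressed (1.5 mm or more) (value of joint key_red above 0.0015 m).
It fails at once if two keys are down at the same time (1.5 mm or more) (value of joint each of key_amber, key_blue above 0.0015 m or value of joint each of key_amber, key_green above 0.0015 m or value of joint each of key_amber, key_red above 0.0015 m or value of joint each of key_blue, key_green above 0.0015 m or value of joint each of key_blue, key_red above 0.0015 m or value of joint each of key_green, key_red above 0.0015 m).
It fails at once if a key is pressed (1.5 mm or more) while the dial is still more than 0.12 rad off its zero stop (value of joint speed_dial above 0.12 rad and value of joint any of key_amber, key_blue, key_green, key_red above 0.0015 m).
It fails at once if the beaker is shifted by more than 15 mm or tipped by more than 0.2 rad (distance of beaker from where it was at the start of the episode above 0.015 m or angle between beaker's own z axis and vertical above 0.2 rad).
It fails at once if the flask or the small empty beaker is shifted by more than 25 mm (distance of any of flask, small_beaker from where it was at the start of the episode above 0.025 m).
It also fails if it takes over 54 s, if anything falls off the work surface, if the arm or the gripper's body presses on something with over 40 N, if the wrist force passes 120 N, or if a joint passes its speed limit or range.

ROBOT

A 6-joint arm with a two-finger parallel gripper is mounted at the origin on a cart in front of the work surface, level with it; the furniture and walls round the work are solid. World frame = base frame: x ahead of the robot, y to its left, z up, the work surface at z = 0. Lengths are in m, angles in rad, forces in N, time in s.
With the tool pointing down it reaches from about 0.275 to 0.85 m from the base axis. Payload 5.2 kg.
Tool frame: the origin (TCP) lies between the finger pads; the fingertips stand 11 mm ahead of it and the grasp point (between the pads) lies 8 mm behind it; z points along the fingers, y is the line along which they close (so a half turn about z gives the same grasp; the last joint's range is limited). The gripper opens to 85 mm and grips with 20 to 120 N. Pads are 22 mm wide; open, the fingers measure 114 mm over their backs; the gripper's body (76 mm by 85 mm) begins 54 mm behind the grasp point. The pads swing forward as they close: fully open they stand 13 mm farther back than shut.
Start: joints at [0.916, 0.259, 1.535, -0, 1.348, -0.203], TCP at [0.24, 0.495, 0.242] pointing down, gripper open.
Joint ranges: [-3.14, 3.14], [-0.91, 2.08], [0.19, 2.58], [-1.22, 4.36], [0.22, 2.71], [-3.12, 3.12]. Speed limits (rad/s): [2.57, 2.57, 3.14, 3.14, 3.14, 3.14].

INTERFACE

Orientations are given as a unit quaternion [w, x, y, z].
In Python, from workcell import robot gives the robot as it stands.
- The arm moves only by the shell command python3 -m creep 'ROWS' [FORCE]. ROWS is a JSON object of lists of equal length, an entry for each row: "travel": the shift along the world's x, y, z in cm, a list of three; "turn": the turn about the world's z in degrees; "fingers": the finger opening in cm, from 0 to 8.54. In form: {"travel": [[tx, ty, tz], ...], "turn": [turn, ...], "fingers": [fingers, ...]}. A call has 1 to 12 rows; each row shifts and turns the commanded pose from where the row before left it; what a row does not reach is not made up. A row lasts 1/8 s, in which the tool goes at most 62.5 mm and 10.7 degrees, less where a joint would pass 70% of its speed; a pose out of reach is approached as far as the arm can. A call with a gripper value outside its range is refused whole. The fingers move at their own pace and stop on an object; FORCE is the grip in N (left out, the last holds). Time passes only in rows, so rows that do not move let the fingers close. It gives the time, the measured TCP pose, the force, the opening and the grip force at its end, in the units of the state.
- robot.sense(): the state, without advancing time (a new reading comes with each control period).
- robot.camera(name): name is "side" or "top" or "wrist"; returns the picture (400x640x3 uint8, red, green, blue); there is no depth.
- robot.camera_params(name): a dict with "camera_matrix" (3x3 intrinsics, pixels), "k1" (the pictures are not rectified: a ray, as slopes to the right and down, at radius r is drawn at 1 + k1 r^2 times it, then the intrinsics apply), "pose" (4x4, takes a point from camera to world coordinates); the wrist camera has in their place "mount" (4x4, takes a point from camera to tool coordinates, whose origin is the TCP and whose axes are the flange's). Camera axes: x right, y up, looking along -z (the intrinsics and any distortion apply to the point x, -y, -z); pixel columns grow to the right and rows downward; lengths in m; the calibration is good to about 2 mm. A picture is of the moment at which its call begins: read the wrist's pose just before it. camera_params takes no time and is no camera call.
- robot.finish_job(): hands the job in; it is judged then, once.
Trained networks look in the newest picture that a camera, given by its name, has taken for a name from the list of things; names that differ only in an ending like _2 or _b are one class to them, and where a whole thing is asked for, a point or a joint stands for the part that bears it (a point fixed in the world has none). Each returns a list of dicts, best first, with "confidence" (0 to 1); they miss things now and then, are a little off and sometimes report something else, mostly with a low value. They report only what shows in the picture. A call takes as long as a camera call.
- robot.outline_of(label, camera): "pixels" (400x640 bool, what is visible of it) and "centre" ([column, row] in pixels, amid what is visible of it).
The state is a dict: "time": time; "joints": joint angles; "dq": joint speeds; "joint_efforts": joint torques, N m; "eef_pos": TCP position; "eef_rot": TCP orientation; "wrist_force": force on the tool from outside, world axes, zero at the start; "moment": the same for the moment, N m; "gripper_width": opening from 0.0 (shut) to 1.0 (fully open); "grasp_force": force on a finger pad.
Only numpy, scipy, OpenCV 4.12 (cv2) and the standard library are available. Lean on these libraries where they do the work, as an engineer would, in place of code of your own. Each camera call takes 0.05 s, during which the arm holds its last target. There are 200 camera calls.

## Working session

There is one attempt and no reset: what is moved stays moved. The work goes in short steps, Python scripts to look and compute and a shell command to move; the robot and the scene stay as the last step left them, time stands still between calls to the robot, and variables do not carry over. Pictures are saved under pics/ and viewed, at most 10 in all, crops included, and the job is handed in when it is done.

```bash
mkdir -p pics; ls; python3 - <<'E'
from workcell import robot
import cv2,numpy as np
s=robot.sense();print(s)
for c in ("top","side"):
    im=robot.camera(c);cv2.imwrite(f"pics/{c}0.png",im[:,:,::-1])
    print(c,robot.camera_params(c))
    for n in ["key_blue","key_red","key_amber","key_green","speed_dial","stirrer","beaker","flask","small_beaker"]:
        r=robot.outline_of(n,c)
        print(n,[(round(d["confidence"],2),np.round(d["centre"],1).tolist(),int(d["pixels"].sum())) for d in r[:2]])
print(robot.camera_params("wrist"))
E
```

```text
pics
{'time': 0.0, 'joints': array([ 9.16211165e-01,  2.59338392e-01,  1.53610371e+00, -1.17318802e-05,
        1.34800657e+00, -2.02777327e-01]), 'dq': array([-0.00076053, -0.00072968,  0.00060753, -0.00036189,  0.00050023,
        0.00029978]), 'joint_efforts': array([-4.04480006e-04, -4.46026146e+01, -2.90571320e+01, -1.60463255e-04,
        1.10410951e-02,  1.11699535e-05]), 'eef_pos': array([0.2397738 , 0.49440511, 0.24146889]), 'eef_rot': array([-3.80543832e-04,  2.23986040e-01,  9.74591911e-01, -8.46413021e-04]), 'wrist_force': array([-0.39025793,  0.1281656 ,  0.70724722]), 'moment': array([ 0.00257035,  0.00657064, -0.0323192 ]), 'grasp_force': 0.0, 'gripper_width': 1.0003740500443272}
top {'camera_matrix': array([[497.08412473,   0.        , 316.88051524],
       [  0.        , 497.08412473, 195.38461752],
       [  0.        ,   0.        ,   1.        ]]), 'k1': -0.09965129505247787, 'pose': array([[ 0.01904502,  0.9932562 , -0.11436525,  0.45280795],
       [-0.9997989 ,  0.01963828,  0.00406293, -0.09570465],
       [ 0.00628147,  0.11426487,  0.99343046,  0.98100854],

[... 1171 characters left out ...]
)]
beaker [(0.76, [373.1, 227.0], 1187)]
flask [(0.83, [286.7, 183.5], 518), (0.34, [316.1, 216.6], 42)]
small_beaker [(0.95, [246.2, 196.2], 390)]
{'camera_matrix': array([[288.56919474,   0.        , 317.42524181],
       [  0.        , 288.56919474, 201.60513837],
       [  0.        ,   0.        ,   1.        ]]), 'k1': -0.032812773656884536, 'mount': array([[ 4.05274728e-04,  9.63596470e-01,  2.67360579e-01,
         6.70277712e-02],
       [ 9.99999896e-01, -4.46988564e-04,  9.51595664e-05,
         1.98698969e-04],
       [ 2.11202544e-04,  2.67360513e-01, -9.63596550e-01,
        -1.31152774e-01],
       [ 0.00000000e+00,  0.00000000e+00,  0.00000000e+00,
         1.00000000e+00]])}
```

```bash
python3 - <<'E'
import cv2
t=cv2.imread("pics/top0.png")[120:320,300:520]
cv2.imwrite("pics/topc.png",cv2.resize(t,(660,600),interpolation=cv2.INTER_CUBIC))
E
```

```text
(no output)
```

View pics/topc.png

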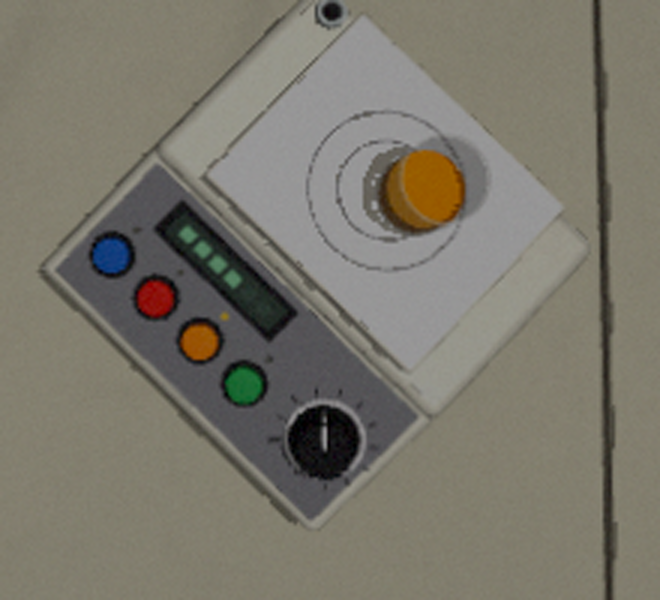

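View pics/side0.png

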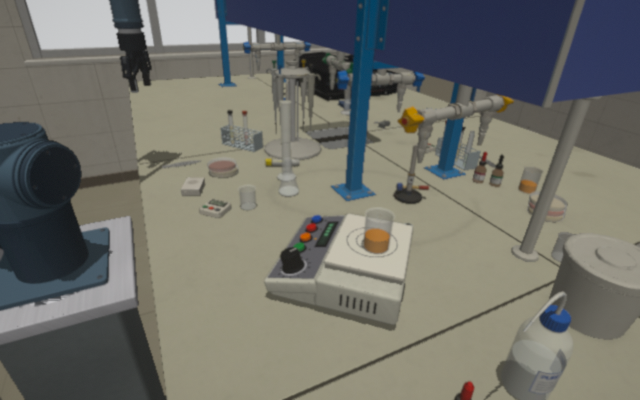

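Top crop: keys run from blue (337,205), red (352,219) and amber (367,234) to green (381,248). The dial is at (408,267), its pointer about 90° clockwise of the heavy mark. The side view shows the same row from (317,220) down to the dial at (293,260). Next I triangulate these points.

```bash
cat > h.py <<'E'
import numpy as np,cv2
from scipy.optimize import least_squares
from scipy.spatial.transform import Rotation as R
def proj(P,prm,pose):
    K=prm["camera_matrix"];d=np.array([prm["k1"],0,0,0.])
    c=(np.atleast_2d(P)-pose[:3,3])@pose[:3,:3]*[1,-1,-1]
    return cv2.projectPoints(c,np.zeros(3),np.zeros(3),K,d)[0][:,0]
def segs(im):  # colour blobs of key caps
    hsv=cv2.cvtColor(im,cv2.COLOR_RGB2HSV);out={}
    for n,(a,b) in dict(blue=(105,125),red=(0,6),amber=(8,20),green=(60,85)).items():
        m=cv2.inRange(hsv,(a,140,70),(b,255,255))
        _,_,st,ce=cv2.connectedComponentsWithStats(m)
        out[n]=[(int(s[4]),c.round(1).tolist()) for s,c in zip(st[1:],ce[1:]) if s[4]>12]
    return out
def wpose(s,prm):
    T=np.eye(4);q=s["eef_rot"];T[:3,:3]=R.from_quat([*q[1:],q[0]]).as_matrix();T[:3,3]=s["eef_pos"]
    return T@prm["mount"]
def model(p): # x,y,yaw,fascia height h at key row, key-row xk, dial xd ; returns world key tops, dial grip
    x,y,yaw,h,xk=p
    n=np.array([-np.sin(np.radians(15)),0,np.cos(np.radians(15))])
    L=[np.array([xk,yy,h])+n*.011 for yy in (.057+.0,.019,-.019,-.057)]
    L=[l+[0,.0,0] for l in L]+[np.array([xk,-.117,h])+n*.0365]
    return R.from_euler('z',yaw).apply(L)+[x,y,0]
E
python3 - <<'E'
from h import *
for c in("top","side"):
    im=cv2.imread(f"pics/{c}0.png")[:,:,::-1].copy();print(c,segs(im))
from workcell import robot
pt=robot.camera_params("top");ps=robot.camera_params("side")
def tri(a,b):
    f=lambda X:np.r_[proj(X,pt,pt["pose"])[0]-a,proj(X,ps,ps["pose"])[0]-b]
    r=least_squares(f,[.4,-.2,.08]);return r.x.round(4),r.fun.round(1)
for n,a,b in [("blue",(337.2,204.5),(317,219.5)),("amber",(366.5,233.5),(305,237)),("green",(381.2,247.8),(299,246)),("dial",(408.3,267.0),(291,252))]: print(n,tri(a,b))
E
```

```text
top {'blue': [(63, [84.0, 10.0]), (104, [597.9, 130.5]), (60, [604.5, 136.8]), (111, [336.6, 204.9])], 'red': [(51, [306.1, 20.8]), (108, [351.4, 219.0]), (19, [591.7, 218.3]), (31, [220.5, 307.7])], 'amber': [(14, [362.2, 56.9]), (531, [441.3, 182.7]), (120, [366.2, 233.6])], 'green': [(104, [380.9, 248.2])]}
side {'blue': [(21, [356.3, 10.0]), (13, [355.0, 28.0]), (17, [354.0, 43.1]), (16, [306.9, 46.6]), (25, [247.1, 48.8]), (146, [342.4, 79.2]), (94, [418.3, 78.3]), (42, [316.1, 218.5]), (416, [556.9, 319.2])], 'red': [(17, [484.0, 156.3]), (65, [311.0, 227.2]), (163, [467.1, 391.0])], 'amber': [(81, [404.3, 121.2]), (127, [527.9, 185.6]), (404, [377.0, 239.6]), (83, [305.2, 236.4])], 'green': [(43, [299.6, 245.8])]}
blue (array([ 0.5431, -0.1379,  0.0589]), array([ 0.1, -0.2, -0.3,  0. ]))
amber (array([ 0.4895, -0.1926,  0.0611]), array([-0.,  0.,  0., -0.]))
green (array([ 0.4637, -0.2198,  0.064 ]), array([ 0. , -0.1, -0.1,  0. ]))
dial (array([ 0.4293, -0.2646,  0.0913]), array([-0.1,  0.3,  0.3, -0. ]))
```

```bash
python3 - <<'E'
from h import *
from workcell import robot
pt=robot.camera_params("top");ps=robot.camera_params("side")
T=np.array([(336.6,204.9),(351.4,219),(366.2,233.6),(380.9,248.2),(408.3,267)])
S=np.array([(316.1,218.8),(310.5,227.2),(305,236.6),(299.4,246),(291,252)])
w=np.array([1,1,1,1,.5])[:,None]
# stirrer xy frame origin: fix xk=-.0725 (mid fascia)
f=lambda p:np.r_[((proj(model([*p,-.0725]),pt,pt["pose"])-T)*w).ravel(),((proj(model([*p,-.0725]),ps,ps["pose"])-S)*w).ravel()]
r=least_squares(f,[.5,-.25,-.8,.06])
print(r.x,np.degrees(r.x[2]),r.fun.round(1).reshape(-1,2).tolist());print(model([*r.x,-.0725]).round(4))
E
```

```text
[ 0.55990987 -0.22785006 -0.718417    0.05162699] -41.16226197065731 [[-0.6, 0.4], [-0.2, 0.1], [0.3, -0.7], [1.0, -1.5], [-1.0, 2.4], [-0.8, -0.8], [0.1, -0.4], [0.6, -0.2], [0.7, 0.8], [-2.1, 1.1]]
[[ 0.5407 -0.1353  0.0623]
 [ 0.5157 -0.164   0.0623]
 [ 0.4907 -0.1926  0.0623]
 [ 0.4657 -0.2212  0.0623]
 [ 0.4212 -0.262   0.0869]]
```

```bash
python3 - <<'E'
from h import *
from workcell import robot
pt=robot.camera_params("top");ps=robot.camera_params("side")
T=np.array([(336.6,204.9),(351.4,219),(366.2,233.6),(380.9,248.2),(408.3,267)])
S=np.array([(316.1,218.8),(310.5,227.2),(305,236.6),(299.4,246),(291,252)])
w=np.array([1,1,1,1,.7])[:,None]
def m(q):
    P=model([*q[:4],-.0725]); u=q[4]; d=np.array([u*np.cos(.2618),0,u*np.sin(.2618)])
    P[4]+=R.from_euler('z',q[2]).apply(d); return P
f=lambda p:np.r_[((proj(m(p),pt,pt["pose"])-T)*w).ravel(),((proj(m(p),ps,ps["pose"])-S)*w).ravel()]
r=least_squares(f,[.5,-.25,-.8,.06,0])
print(r.x,np.degrees(r.x[2]),r.fun.round(1).reshape(-1,2).tolist());print(m(r.x).round(4))
n=R.from_euler('z',r.x[2]).apply([-.2588,0,.9659]);print("n",n,"grip",m(r.x)[4]-.0065*n)
E
```

```text
[ 0.55771501 -0.22941286 -0.75632113  0.05143145  0.01378708] -43.33400865851206 [[-0.1, -0.3], [-0.2, -0.1], [-0.2, -0.3], [-0.1, -0.5], [0.9, 0.9], [-0.1, -0.7], [0.2, -0.3], [0.0, -0.3], [-0.6, 0.6], [0.0, 1.1]]
[[ 0.542  -0.1362  0.0621]
 [ 0.5159 -0.1639  0.0621]
 [ 0.4899 -0.1915  0.0621]
 [ 0.4638 -0.2192  0.0621]
 [ 0.4275 -0.2674  0.0903]]
n [-0.18824221  0.17760155  0.9659    ] grip [ 0.4287285  -0.26857196  0.08397776]
```

```bash
python3 -m creep '{"travel": [[1.5,-6,0],[1.5,-6,0],[1.5,-6,0],[1.5,-6,0],[1.5,-6,0],[1.5,-6,0],[1.5,-6,0],[1.5,-6,0],[1.5,-6,0],[1.5,-6,0],[1.5,-6,0],[1,-4,0]], "turn": [-1.5,-1.5,-1.5,-1.5,-1.5,-1.5,-1.5,-1.5,-1.5,-1.5,-1.5,-1], "fingers": [5.5,5.5,5.5,5.5,5.5,5.5,5.5,5.5,5.5,5.5,5.5,5.5]}' 20
python3 -m creep '{"travel": [[0,-4,0],[0,-2,0],[0,0,0],[0,0,0]], "turn": [0,0,0,0], "fingers": [5.5,5.5,5.5,5.5]}'
python3 - <<'E'
from h import *
from workcell import robot
s=robot.sense();prm=robot.camera_params("wrist");im=robot.camera("wrist")
cv2.imwrite("pics/w1.png",im[:,:,::-1]);print(s["eef_pos"],s["eef_rot"],s["time"],s["gripper_width"]);print(segs(im))
P=wpose(s,prm)
print(proj([[.542,-.1362,.0621],[.5159,-.1639,.0621],[.4899,-.1915,.0621],[.4638,-.2192,.0621],[.4275,-.2674,.0903]],prm,P))
E
```

```text
time: 2.5
eef_pos: [0.4154, -0.2082, 0.2423]
eef_rot: [0.0, 0.371, 0.929, -0.0]
wrist_force: [-0.2, 1.0, 0.6]
gripper_width: 0.642
grasp_force: 0.0
time: 3.0
eef_pos: [0.415, -0.2638, 0.2423]
eef_rot: [-0.0, 0.369, 0.929, 0.0]
wrist_force: [0.4, -0.3, 1.3]
gripper_width: 0.643
grasp_force: 0.0
[ 0.41498578 -0.26376149  0.24228508] [-2.67049784e-04  3.69348854e-01  9.29290689e-01  4.10586442e-04] 3.0 0.6434571391056092
{'blue': [(339, [478.2, 189.8])], 'red': [(342, [444.8, 189.6])], 'amber': [(340, [411.2, 189.4]), (69, [374.8, 330.5])], 'green': [(306, [377.5, 189.0])]}
[[477.90845474 189.28259397]
 [444.38710676 189.25606934]
 [410.63149514 189.24500401]
 [376.48642747 189.24185419]
 [322.82261344 201.85303873]]
```

View pics/w1.png

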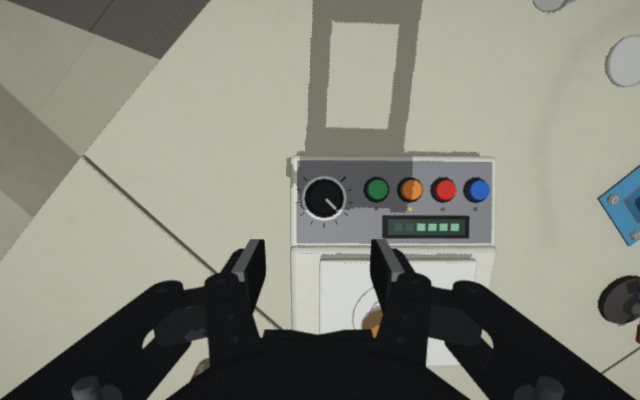

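Wrist view: the keys match the fit to within 1 px. The dial is centred near (324,198) and its pointer is 90° clockwise of the heavy mark at the upper right (345,178). I'll check the dial axis before gripping.

```bash
python3 - <<'E'
from h import *
from workcell import robot
s=robot.sense();prm=robot.camera_params("wrist");P=wpose(s,prm)
n=np.array([-.188,.178,.966]);t=np.array([.4275,-.2674,.0903])
a=[t,t-n*.0285,t-n*.0325];print(proj(a,prm,P))
im=cv2.imread("pics/w1.png")
r=robot.outline_of("speed_dial","wrist")
for d in r[:2]:
    ys,xs=np.where(d["pixels"]);print(d["confidence"],d["centre"],xs.min(),xs.max(),ys.min(),ys.max())
cv2.imwrite("pics/w1c.png",cv2.resize(im[155:245,285:405],(800,600),interpolation=cv2.INTER_CUBIC))
E
```

```text
[[322.69621775 201.77177217]
 [322.20425147 201.54158633]
 [322.14207623 201.51249522]]
0.72 [322.7, 198.4] 305 342 179 217
```

View pics/w1c.png

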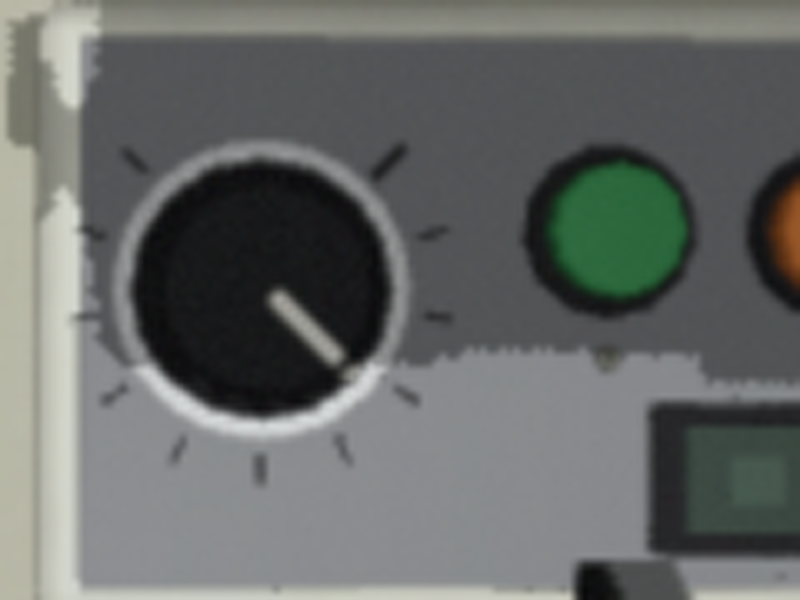

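```bash
python3 -m creep '{"travel": [[1.25,-0.1,-2],[0,0,-3],[0,0,-3],[0,0,-3],[0,0,-3],[0,0,-2.2],[0,0,0],[0,0,0]], "turn": [-10,-10,-5,0,0,0,0,0], "fingers": [5.5,5.5,5.5,5.5,5.5,5.5,5.5,5.5]}'
python3 - <<'E'
from workcell import robot
import cv2
cv2.imwrite("pics/w2.png",robot.camera("wrist")[:,:,::-1])
E
```

```text
time: 4.1
eef_pos: [0.4282, -0.266, 0.0813]
eef_rot: [0.001, 0.562, 0.827, -0.0]
wrist_force: [-0.5, -0.7, 0.2]
gripper_width: 0.647
grasp_force: 0.0
```

View pics/w2.png

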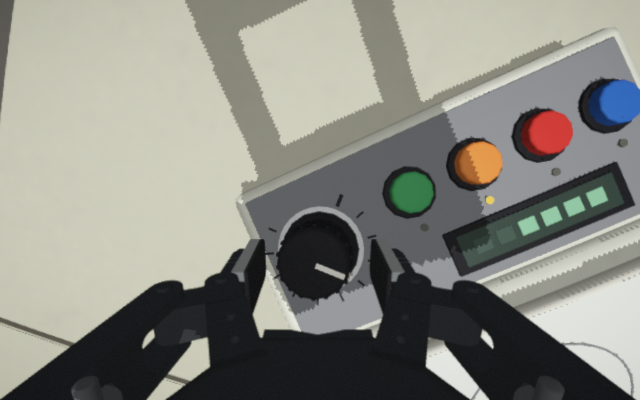

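The knob at (316,255) sits centred between the fingers (247 to 390), with clearance on both sides. I'll close on it and turn it anticlockwise.

```bash
python3 -m creep '{"travel": [[0,0,0],[0,0,0],[0,0,0],[0,0,0],[0,0,0],[0,0,0]], "turn": [0,0,0,0,0,0], "fingers": [2.5,2.5,2.5,2.5,2.5,2.5]}' 20
python3 -m creep '{"travel": [[0,0,0],[0,0,0],[0,0,0],[0,0,0],[0,0,0],[0,0,0],[0,0,0],[0,0,0]], "turn": [8,8,8,8,8,8,5,0], "fingers": [2.5,2.5,2.5,2.5,2.5,2.5,2.5,2.5]}'
```

```text
time: 4.9
eef_pos: [0.4277, -0.2668, 0.0817]
eef_rot: [0.001, 0.562, 0.827, -0.0]
wrist_force: [-2.5, -0.5, 7.2]
gripper_width: 0.411
grasp_force: 19.1
time: 5.9
eef_pos: [0.4287, -0.2665, 0.0813]
eef_rot: [0.001, 0.134, 0.991, -0.001]
wrist_force: [3.2, 4.2, 2.2]
gripper_width: 0.403
grasp_force: 39.2
```

```bash
python3 -m creep '{"travel": [[0,0,0],[0,0,0],[0,0,0],[0,0,0],[0,0,0],[0,0,0],[0,0,0],[0,0,0],[0,0,0],[0,0,0],[0,0,0],[0,0,0]], "turn": [0,0,0,0,-9,-9,-9,-9,-9,-8,0,0], "fingers": [5.5,5.5,5.5,5.5,5.5,5.5,5.5,5.5,5.5,5.5,5.5,5.5]}'
python3 - <<'E'
from workcell import robot
import cv2
cv2.imwrite("pics/w3.png",robot.camera("wrist")[:,:,::-1][150:330,200:440])
E
```

```text
time: 7.4
eef_pos: [0.4275, -0.2662, 0.0803]
eef_rot: [-0.0, 0.561, 0.828, -0.0]
wrist_force: [-0.2, 0.5, -0.3]
gripper_width: 0.646
grasp_force: 0.0
```

View pics/w3.png

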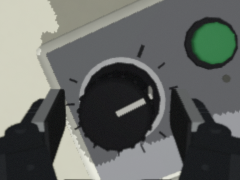

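The pointer is now at about 23° and the heavy mark at about 68°, so about 45° remain. One more bite, with some overshoot to seat it on the stop.

```bash
python3 -m creep '{"travel": [[0,0,0],[0,0,0],[0,0,0],[0,0,0],[0,0,0],[0,0,0]], "turn": [0,0,0,0,0,0], "fingers": [2.5,2.5,2.5,2.5,2.5,2.5]}' 20
python3 -m creep '{"travel": [[0,0,0],[0,0,0],[0,0,0],[0,0,0],[0,0,0],[0,0,0],[0,0,0],[0,0,0],[0,0,0]], "turn": [8,8,8,8,8,6,4,4,4], "fingers": [2.5,2.5,2.5,2.5,2.5,2.5,2.5,2.5,2.5]}'
python3 -c "
from workcell import robot
print(robot.sense()['moment'])"
```

```text
time: 8.2
eef_pos: [0.4276, -0.2662, 0.0805]
eef_rot: [0.0, 0.562, 0.827, -0.0]
wrist_force: [-2.9, 0.2, 5.2]
gripper_width: 0.416
grasp_force: 19.9
time: 9.32
eef_pos: [0.4281, -0.266, 0.0804]
eef_rot: [0.001, 0.091, 0.996, 0.0]
wrist_force: [7.4, 2.7, 3.5]
gripper_width: 0.404
grasp_force: 52.7
[-0.40340453 -1.81534565 -0.81995375]
```

```bash
python3 -m creep '{"travel": [[0,0,0],[0,0,0],[0,0,0],[0,0,0],[0,0,3],[0,0,3],[0,0,3],[0,0,0],[0,0,0]], "turn": [0,0,0,0,-8,-8,-8,-9,0], "fingers": [5.5,5.5,5.5,5.5,5.5,5.5,5.5,5.5,5.5]}'
python3 - <<'E'
from h import *
from workcell import robot
s=robot.sense();im=robot.camera("wrist");prm=robot.camera_params("wrist")
c=proj([.4263,-.2635,.0893],prm,wpose(s,prm))[0].astype(int);print(c,s["eef_rot"],s["gripper_width"])
c=im[c[1]-60:c[1]+60,c[0]-80:c[0]+80,::-1]
cv2.imwrite("pics/w4.png",cv2.resize(c,(800,600),interpolation=cv2.INTER_CUBIC))
E
```

```text
time: 10.45
eef_pos: [0.4276, -0.2662, 0.1706]
eef_rot: [0.0, 0.369, 0.929, -0.0]
wrist_force: [0.1, 0.0, 0.2]
gripper_width: 0.643
grasp_force: 0.0
[318 208] [ 2.78439565e-04  3.69060876e-01  9.29405169e-01 -1.55153241e-04] 0.6428244484753937
```

View pics/w4.png

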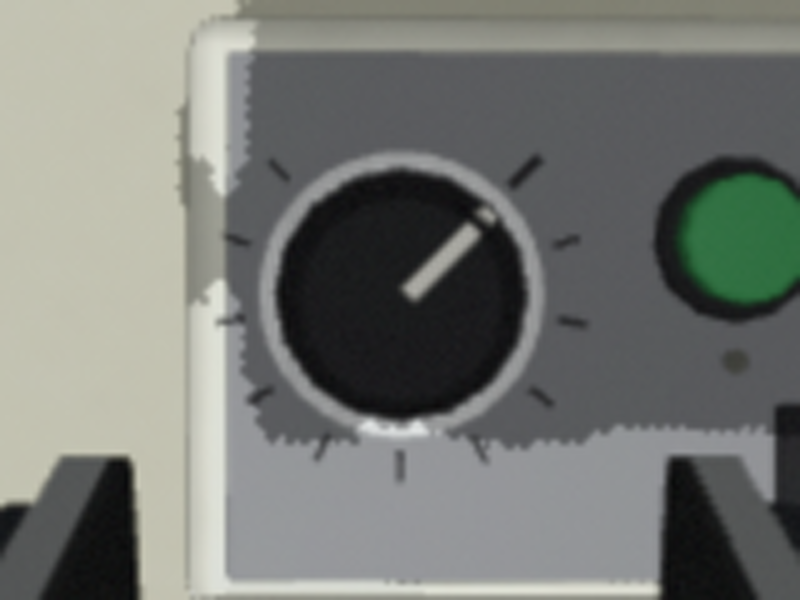

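The pointer (about 43–45°) lines up with the heavy mark (about 44°). As cheap insurance I'll take a third short bite to push it firmly onto the stop.

```bash
python3 -m creep '{"travel": [[0,0,-3],[0,0,-3],[0,0,-3],[0,0,0],[0,0,0],[0,0,0],[0,0,0],[0,0,0],[0,0,0]], "turn": [0,0,0,0,0,0,0,0,0], "fingers": [5.5,5.5,5.5,2.5,2.5,2.5,2.5,2.5,2.5]}' 20
python3 -m creep '{"travel": [[0,0,0],[0,0,0],[0,0,0],[0,0,0]], "turn": [5,5,5,0], "fingers": [2.5,2.5,2.5,2.5]}'
python3 -c "
from workcell import robot
print(robot.sense()['moment'])"
python3 -m creep '{"travel": [[0,0,0],[0,0,0],[0,0,0],[0,0,0],[0,0,3],[0,0,3],[0,0,3],[0,0,0],[0,0,0]], "turn": [0,0,0,0,-8,-7,0,0,0], "fingers": [5.5,5.5,5.5,5.5,0,0,0,0,0]}'
python3 - <<'E'
from h import *
from workcell import robot
s=robot.sense();im=robot.camera("wrist");prm=robot.camera_params("wrist")
c=proj([.4263,-.2635,.0893],prm,wpose(s,prm))[0].astype(int);print(segs(im))
print(proj([[.542,-.1362,.0621],[.5159,-.1639,.0621],[.4899,-.1915,.0621],[.4638,-.2192,.0621]],prm,wpose(s,prm)))
c=im[c[1]-60:,c[0]-120:c[0]+160,::-1]
cv2.imwrite("pics/w5.png",cv2.resize(c,None,fx=2.3,fy=2.3,interpolation=cv2.INTER_CUBIC))
E
```

```text
time: 11.62
eef_pos: [0.4263, -0.2646, 0.0789]
eef_rot: [-0.002, 0.369, 0.929, 0.001]
wrist_force: [1.4, 1.0, -26.8]
gripper_width: 0.403
grasp_force: 22.4
time: 12.12
eef_pos: [0.428, -0.2662, 0.0808]
eef_rot: [0.001, 0.246, 0.969, -0.0]
wrist_force: [2.1, 3.4, -15.9]
gripper_width: 0.402
grasp_force: 27.4
[ 0.00095949 -0.06535306 -0.26626577]
time: 13.25
eef_pos: [0.4273, -0.2659, 0.1698]
eef_rot: [-0.0, 0.37, 0.929, 0.0]
wrist_force: [0.1, 0.2, 0.2]
gripper_width: 0.001
grasp_force: 0.0
{'blue': [(590, [516.3, 197.0])], 'red': [(587, [473.7, 196.7])], 'amber': [(581, [430.5, 196.3])], 'green': [(521, [387.2, 196.2])]}
[[516.29386932 196.35834375]
 [473.45697428 196.37454609]
 [430.0481052  196.40419598]
 [385.95333596 196.43777458]]
```

View pics/w5.png

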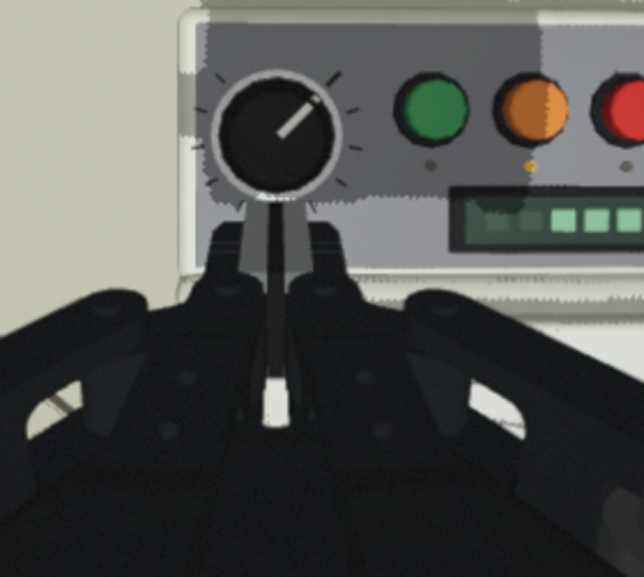

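The pointer sits on the heavy mark at (335,78), and the dial resisted further turning, so it is on the stop. Now the amber key: hover with the fingers shut.

```bash
python3 -m creep '{"travel": [[3,4,0],[2.9,3.8,0],[0,0,-4],[0,0,-4.5],[0,0,0],[0,0,0]], "turn": [0,0,0,0,0,0], "fingers": [0,0,0,0,0,0]}'
python3 -m creep '{"travel": [[0.12,-0.11,-0.6],[0.06,-0.055,-0.3],[0.04,-0.035,-0.2],[0,0,0]], "turn": [0,0,0,0], "fingers": [0,0,0,0]}'
```

```text
time: 14.05
eef_pos: [0.4869, -0.1885, 0.0858]
eef_rot: [-0.0, 0.37, 0.929, 0.0]
wrist_force: [1.0, 0.0, 1.3]
gripper_width: 0.003
grasp_force: 0.0
time: 14.55
eef_pos: [0.4897, -0.191, 0.0752]
eef_rot: [0.001, 0.37, 0.929, -0.0]
wrist_force: [0.5, -1.7, 5.4]
gripper_width: -0.0
grasp_force: 2.2
```

```bash
python3 -m creep '{"travel": [[0.02,-0.02,-0.1],[0.02,-0.02,-0.1],[0,0,0]], "turn": [0,0,0], "fingers": [0,0,0]}'
python3 -m creep '{"travel": [[0.02,-0.02,-0.1],[0.02,-0.02,-0.1],[0,0,0]], "turn": [0,0,0], "fingers": [0,0,0]}'
```

```text
time: 14.92
eef_pos: [0.49, -0.1912, 0.0744]
eef_rot: [0.001, 0.37, 0.929, -0.0]
wrist_force: [-3.6, -1.0, 16.3]
gripper_width: -0.001
grasp_force: 7.9
time: 15.3
eef_pos: [0.4902, -0.1913, 0.0739]
eef_rot: [0.001, 0.369, 0.929, -0.0]
wrist_force: [-7.5, 2.8, 30.5]
gripper_width: 0.0
grasp_force: 15.8
```

```bash
python3 -m creep '{"travel": [[-0.06,0.06,0.3],[0,0,0]], "turn": [0,0], "fingers": [0,0]}' | egrep 'pos|wrist|grasp'
for i in 1; do python3 -m creep '{"travel": [[-0.03,0.03,0.15],[0,0,0]], "turn": [0,0], "fingers": [0,0]}' | egrep 'pos|wrist|grasp'; done
python3 -m creep '{"travel": [[-0.03,0.03,0.15],[0,0,0]], "turn": [0,0], "fingers": [0,0]}' | egrep 'pos|wrist|grasp'
python3 -m creep '{"travel": [[-0.03,0.03,0.15],[0,0,0]], "turn": [0,0], "fingers": [0,0]}' | egrep 'pos|wrist|grasp'
```

```text
eef_pos: [0.4899, -0.1911, 0.0747]
wrist_force: [-0.1, -1.7, 7.1]
grasp_force: 3.2
eef_pos: [0.4895, -0.1907, 0.0756]
wrist_force: [0.6, -1.2, 5.4]
grasp_force: 2.1
eef_pos: [0.4885, -0.1897, 0.0764]
wrist_force: [0.8, -0.9, 3.5]
grasp_force: 1.7
eef_pos: [0.4879, -0.1892, 0.0777]
wrist_force: [0.9, -0.8, 3.2]
grasp_force: 1.2
```

The force profile matches the key spring (5 N at the bottom, about 3 N near the top), so amber went fully down. Now blue.

```bash
python3 -m creep '{"travel": [[0,0,3],[2.5,2.8,0],[2.56,2.86,0],[0,0,-2.25],[0,0,0],[0,0,0]], "turn": [0,0,0,0,0,0], "fingers": [0,0,0,0,0,0]}'
python3 -m creep '{"travel": [[0.12,-0.11,-0.6],[0.06,-0.055,-0.3],[0.04,-0.035,-0.2],[0.02,-0.02,-0.1],[0.02,-0.02,-0.1],[0,0,0]], "turn": [0,0,0,0,0,0], "fingers": [0,0,0,0,0,0]}'
```

```text
time: 17.05
eef_pos: [0.5381, -0.1328, 0.0851]
eef_rot: [-0.001, 0.37, 0.929, 0.0]
wrist_force: [0.6, 0.0, 0.2]
gripper_width: -0.001
grasp_force: 0.0
time: 17.8
eef_pos: [0.5413, -0.1355, 0.0741]
eef_rot: [0.0, 0.37, 0.929, -0.0]
wrist_force: [-5.6, 0.3, 16.1]
gripper_width: 0.0
grasp_force: 7.8
```

```bash
python3 -m creep '{"travel": [[0.03,-0.03,-0.15],[0,0,0]], "turn": [0,0], "fingers": [0,0]}'
python3 -m creep '{"travel": [[-0.2,0.2,1.2],[0.2,-0.2,2.4],[-4.07,-3.99,0],[-4,-4,0],[0,0,-2.25],[0,0,0],[0,0,0]], "turn": [0,0,0,0,0,0,0], "fingers": [0,0,0,0,0,0,0]}'
python3 -m creep '{"travel": [[0.12,-0.11,-0.6],[0.06,-0.055,-0.3],[0.04,-0.035,-0.2],[0.02,-0.02,-0.1],[0.02,-0.02,-0.1],[0,0,0]], "turn": [0,0,0,0,0,0], "fingers": [0,0,0,0,0,0]}'
```

```text
time: 18.05
eef_pos: [0.5414, -0.1356, 0.0738]
eef_rot: [0.0, 0.369, 0.929, -0.0]
wrist_force: [-8.9, 2.5, 25.2]
gripper_width: -0.003
grasp_force: 13.1
time: 18.92
eef_pos: [0.4613, -0.2152, 0.0846]
eef_rot: [0.0, 0.369, 0.929, 0.0]
wrist_force: [-0.5, -0.3, -0.1]
gripper_width: -0.002
grasp_force: 0.0
time: 19.68
eef_pos: [0.4642, -0.2175, 0.0739]
eef_rot: [0.001, 0.369, 0.929, -0.0]
wrist_force: [-5.9, 5.5, 24.3]
gripper_width: 0.005
grasp_force: 12.8
```

```bash
python3 -m creep '{"travel": [[-0.03,0.03,0.15],[0,0,0]], "turn": [0,0], "fingers": [0,0]}' | egrep 'pos|wrist|grasp'
python3 -m creep '{"travel": [[-0.03,0.03,0.15],[0,0,0]], "turn": [0,0], "fingers": [0,0]}' | egrep 'pos|wrist|grasp'
python3 -m creep '{"travel": [[-0.05,0.05,0.3],[0,0,3],[0,0,5],[0,0,5],[0,0,0],[0,0,0]], "turn": [0,0,0,0,0,0], "fingers": [0,0,0,0,0,0]}'
python3 - <<'E'
from workcell import robot
import cv2
cv2.imwrite("pics/w6.png",robot.camera("wrist")[:,:,::-1])
E
```

```text
eef_pos: [0.4641, -0.2174, 0.0743]
wrist_force: [-1.0, 2.8, 12.3]
grasp_force: 6.6
eef_pos: [0.4638, -0.2173, 0.075]
wrist_force: [1.6, 1.1, 4.8]
grasp_force: 2.2
time: 20.92
eef_pos: [0.4616, -0.2164, 0.2064]
eef_rot: [-0.001, 0.37, 0.929, 0.0]
wrist_force: [0.1, 0.1, -1.2]
gripper_width: -0.003
grasp_force: 0.0
```

View pics/w6.png

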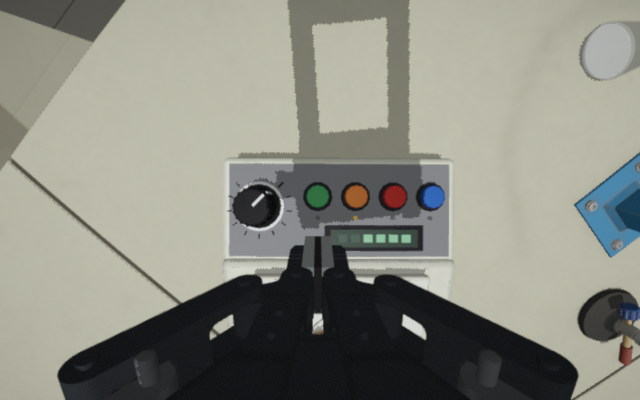

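The arm is clear. All four keys are up (318–431, 197) and the dial pointer is still at the heavy mark (264,196). Handing in.

```bash
python3 -c "
from workcell import robot
print(robot.finish_job())"
```

```text
the job is handed in; nothing more can be done
None
```

The job is handed in at about 21 s of the 54 s allowed: the dial is on its zero stop, and amber, blue and green were each pressed fully down and released in that order. The red key was not pressed and the glassware was not touched. The hand-in returned no verdict.

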